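Clear and reload the forming die

TASK

Get the forming die ready for its next pressing. First lift off the yellow calf band that stands over it and hang the band across the bar of the steel rail, between the posts, one leg down on each side of the bar; then seat the round blue blank in the die's round cavity, fully home and flat. Leave the square blank and all the other things on the bench where they are.

Things in the scene. Friction and masses are not known exactly. Their poses are not given: they have to be found in the camera images.
- band: rigid yellow plastic U upside down, standing on the die. Strip 40 mm wide, 5 thick; legs 100 mm apart outside, 90 inside, straight for 40 mm, half-circle arch above; crown underside 85, top 90 mm above the feet. On the crown a black block 24 x 24 x 28 mm high, square to the band. 160 g. Origin between the feet at foot level; x from leg to leg, y along the strip width (through the arch), z up
- band_crown (a point): middle of the underside of the band's crown, 85 mm above the band's origin; axes as the band
- band_grip (a point): centre of the black block on the band's crown, 104 mm above the band's origin; axes as the band
- rail: steel rail fixed to the bench: one straight horizontal bar, 16 mm in diameter, 240 mm between the axes of its two upright posts (20 mm in diameter, each on a round foot 70 mm across and 10 mm high). Bar axis 170 mm above the bench. Origin on the bench under the middle of the bar; y along the bar, z up
- rail_mid (a point): middle of the bar's axis, 170 mm above the bench; y along the bar, z up. The top of the bar is 8 mm above this point
- die: forming die fixed to the bench: aluminium block 160 (x) x 130 (y) x 30 mm high on a blue 6 mm flange 176 x 146 mm, with one round cavity in the middle of its flat top, 63 mm in diameter and 6 mm deep with a dark floor, its rim chamfered 1.5 mm. Origin centre of its underside; z up
- die_mouth (a point): centre of the cavity's mouth, level with the die's top face, 30 mm above the bench; the cavity's floor is 6 mm below
- round_blank: round blue plastic blank, a disc 60 mm in diameter and 18 mm thick, about 50 g, lying flat on the bench; seated in the cavity it stands 12 mm proud of the die. Origin centre of its underside, z up
- square_blank: square blue plastic blank, 60 x 60 x 18 mm, lying flat on the bench; not for this die. Origin centre of its underside
- jar: jar with a blue cap, 64 mm in diameter, 85 mm high; a bystander. Origin centre of its underside
- cup: white cup, 74 mm across the rim, 85 mm high; a bystander. Origin centre of its underside
- screwdriver: screwdriver with a red handle lying on the bench, along its x axis; a bystander
- joint_bar: flat steel joint bar, 130 x 20 x 6 mm with a round 28 mm end, lying on the bench along its x axis; a bystander
Things that resemble listed ones, but are neither listed nor needed, are in the scene too. What is shaped like the round_blank but red or turquoise is not meant.

How it is judged:
By the outcome, as a careful person would: the job done as asked, in the order asked, and still so for the second after the job is handed in, with the robot touching nothing.
It also fails if it takes over 64 s, if anything falls off the work surface, if the arm or the gripper's body presses on something with over 40 N, if the wrist force passes 120 N, or if a joint passes its speed limit or range.

ROBOT

A 6-joint arm with a two-finger parallel gripper is mounted at the origin on the work surface. World frame = base frame: x ahead of the robot, y to its left, z up, the work surface at z = 0. Lengths are in m, angles in rad, forces in N, time in s.
With the tool pointing down it reaches from about 0.3 to 0.775 m from the base axis. Payload 14.6 kg.
Tool frame: the origin (TCP) lies at the very end of the fingers, on their centre line; the grasp point (between the pads) lies 19 mm behind it; z points along the fingers, y is the line along which they close (so a half turn about z gives the same grasp; the last joint's range is limited). The gripper opens to 94 mm and grips with 3 to 60 N. Pads are 16 mm wide; open, the fingers measure 119 mm over their backs; the gripper's body (75 mm by 177 mm) begins 78 mm behind the grasp point.
Start: joints at [1.178, 0.3, 1.521, -0, 1.321, -0.067], TCP at [0.176, 0.521, 0.205] pointing down, gripper open.
Joint ranges: [-3.03, 3.03], [-0.79, 2.21], [0.23, 2.52], [-1.04, 4.18], [0, 3.07], [-2.55, 2.55]. Speed limits (rad/s): [2.22, 2.22, 2.57, 3.14, 3.14, 3.14].

INTERFACE

Orientations are given as [roll, pitch, yaw] about the fixed x, y, z axes, in that order (R = Rz(yaw) Ry(pitch) Rx(roll)).
In Python, from station import ctrl gives the robot as it stands. The module is installed in compiled form; this text tells all that it offers.
- The arm moves only by the tool step_arm, never from a script. Its argument "deltas" is a list of rows, each an object with "dp": the shift along the tool's x, y, z scaled (see below), a list of three; "twist": the turn about the tool's z scaled (see below). In form: [{"dp": [tx, ty, tz], "twist": twist}, ...]. A call has 1 to 12 rows; each row shifts and turns the commanded pose from where the row before left it, along the tool's axes as they then stand; what a row does not reach is not made up. The controller multiplies each number of a shift by 0.04 m and each number of a turn by 4 degrees. A row lasts 1/10 s, in which the tool goes at most 50 mm and 8.59 degrees, less where a joint would pass 70% of its speed; a pose out of reach is approached as far as the arm can. A call with a number of a shift or a turn outside -1 to 1 is refused whole. A call with a gripper value outside its range is refused whole. "gripper" is the opening, from -1 (shut) to 1 (fully open), set as the call begins (left out, the last holds). The fingers move at their own pace and stop on an object; "squeeze" is the grip in N (left out, the last holds). Time passes only in rows, so rows that do not move let the fingers close. It gives the time, the measured TCP pose, the force, the opening and the grip force at its end, in the units of the state.
- ctrl.get_obs(): the state, without advancing time (a new reading comes with each control period).
- ctrl.camera(name): name is "scene" or "side" or "wrist"; returns (picture, depth): 420x560x3 uint8, red, green, blue; 420x560 float32, m along the optical axis (not along the pixel's ray), 0 where there is no reading.
- ctrl.get_calibration(name): a dict with "fx", "fy", "cx", "cy" (pixels), "world_to_cam" (4x4, takes a point from world to camera coordinates); the wrist camera has in their place "hand_eye" (4x4, takes a point from camera to tool coordinates, whose origin is the TCP and whose axes are the flange's). Camera axes: x right, y down, z forward; pixel columns grow to the right and rows downward; lengths in m; the calibration is good to about 2 mm. The wrist camera is an equidistant fisheye: a pixel r from the principal point sees the ray r / f radians off the axis. A picture is of the moment at which its call begins: read the wrist's pose just before it. get_calibration takes no time and is no camera call.
- ctrl.hand_in(): hands the job in; it is judged then, once.
Trained networks look in the newest picture that a camera, given by its name, has taken for a name from the list of things; names that differ only in an ending like _2 or _b are one class to them, and where a whole thing is asked for, a point or a joint stands for the part that bears it (a point fixed in the world has none). Each returns a list of dicts, best first, with "conf" (0 to 1); they miss things now and then, are a little off and sometimes report something else, mostly with a low value. They report only what shows in the picture. A call takes as long as a camera call. They do not tell look-alikes from the thing itself.
- ctrl.spot_in(camera, label): "rect" ([left, top, right, bottom] as shares, 0 to 1, of the picture: columns of its width, rows of its height, round what is visible of it).
- ctrl.cut_out(camera, label): "pixels" (420x560 bool, what is visible of it) and "rect" ([left, top, right, bottom] as shares, 0 to 1, of the picture: columns of its width, rows of its height, round what is visible of it).
The state is a dict: "time_s": time; "qpos": joint angles; "joint_vel": joint speeds; "tau": joint torques, N m; "ee_pos": TCP position; "eef_rot": TCP orientation; "force": force on the tool from outside, world axes, zero at the start; "moment": the same for the moment, N m; "grip_width": finger opening in m; "grip_force": force on a finger pad.
Only numpy, scipy, OpenCV 4.12 (cv2) and the standard library are available. Lean on these libraries where they do the work, as an engineer would, in place of code of your own. Each camera call takes 0.05 s, during which the arm holds its last target. There are 200 camera calls.

## Working session

There is one attempt and no reset: what is moved stays moved. The work goes in short steps, Python scripts to look and compute and a tool call to move; the robot and the scene stay as the last step left them, time stands still between calls to the robot, and variables do not carry over. Pictures are saved under pics/ and viewed, at most 10 in all, crops included, and the job is handed in when it is done.

Besides the shell and the picture viewer there is one more tool, called after "Call:" as name(argument=value, ...), one argument or row to a line, values as JSON. step_arm: Moves the arm, as the interface text tells. Its arguments: {"type":"object","properties":{"deltas":{"type":"array"},"gripper":{"type":"number"},"squeeze":{"type":"number"}},"required":["deltas"]}

```bash
mkdir -p pics
cat > h.py <<'E'
import numpy as np, cv2
from station import ctrl
from scipy.spatial.transform import Rotation as R
def cloud(name,depth,obs=None):
    c=ctrl.get_calibration(name); v,u=np.indices(depth.shape)
    x=(u-c["cx"])/c["fx"]; y=(v-c["cy"])/c["fy"]
    if name=="wrist":
        r=np.hypot(x,y); k=np.where(r>1e-9,np.tan(np.minimum(r,1.5))/np.maximum(r,1e-9),1); x=x*k;y=y*k
    P=np.stack([x*depth,y*depth,depth],-1)
    if name=="wrist":
        T=np.eye(4);T[:3,:3]=R.from_euler("xyz",obs["eef_rot"]).as_matrix();T[:3,3]=obs["ee_pos"]
        M=T@np.array(c["hand_eye"])
    else: M=np.linalg.inv(np.array(c["world_to_cam"]))
    W=P@M[:3,:3].T+M[:3,3]; W[depth<=0]=np.nan
    return W
E
python3 - <<'E'
from h import *
obs=ctrl.get_obs();print({k:np.round(v,3) for k,v in obs.items()})
for n in ["scene","side","wrist"]:
    im,d=ctrl.camera(n);cv2.imwrite(f"pics/{n}0.png",im[:,:,::-1]); np.save(f"{n}_d.npy",d); W=cloud(n,d,obs)
    np.save(f"{n}_W.npy",W)
    for l in ["band","band_grip","rail","die","round_blank","square_blank","jar","cup","screwdriver","joint_bar"]:
        for k in ctrl.cut_out(n,l)[:4]:
            m=k["pixels"]; p=W[m]; p=p[~np.isnan(p[:,0])]
            if len(p): print(n,l,round(k["conf"],2),np.round(np.array(k["rect"])*[560,420,560,420]),"med",np.round(np.median(p,0),3),"lo",np.round(np.percentile(p,2,axis=0),3),"hi",np.round(np.percentile(p,98,axis=0),3))
E
```

```text
{'time_s': np.float64(0.0), 'qpos': array([ 1.178,  0.301,  1.522,  0.   ,  1.321, -0.067]), 'joint_vel': array([-0.001,  0.001, -0.001,  0.001,  0.001,  0.   ]), 'tau': array([ 1.0000e-03, -5.3180e+01, -3.5274e+01,  7.1000e-02,  2.4000e-02,
       -0.0000e+00]), 'ee_pos': array([0.176, 0.521, 0.205]), 'eef_rot': array([-3.14 , -0.   ,  2.816]), 'force': array([ 0.116, -0.035, -0.32 ]), 'moment': array([-0.   , -0.046, -0.023]), 'grip_force': np.float64(0.0), 'grip_width': np.float64(0.094)}
scene band 0.78 [360. 181. 377. 223.] med [0.631 0.214 0.11 ] lo [0.561 0.188 0.038] hi [0.659 0.238 0.149]
scene band_grip 0.85 [357. 183. 382. 222.] med [0.633 0.214 0.107] lo [0.561 0.187 0.035] hi [0.66  0.239 0.149]
scene rail 0.78 [170. 226. 287. 309.] med [ 0.639 -0.212  0.087] lo [ 0.605 -0.339  0.006] hi [ 0.672 -0.051  0.179]
scene die 0.88 [332. 190. 400. 245.] med [0.645 0.192 0.029] lo [0.536 0.145 0.003] hi [0.701 0.277 0.033]
scene round_blank 0.79 [299. 153. 322. 171.] med [0.381 0.163 0.017] lo [0.351 0.138 0.003] hi [0.405 0.19  0.021]
scene round_blank 0.79 [291. 213. 315. 234.
[... 1684 characters left out ...]
.043  0.022]
side jar 0.74 [329. 212. 352. 243.] med [ 0.787 -0.042  0.058] lo [ 0.761 -0.055  0.   ] hi [0.819 0.012 0.088]
side cup 0.98 [191. 303. 223. 345.] med [ 0.409 -0.363  0.057] lo [ 0.378 -0.402  0.007] hi [ 0.444 -0.334  0.087]
side cup 0.36 [264. 159. 291. 191.] med [0.613 0.217 0.106] lo [0.557 0.187 0.   ] hi [0.656 0.427 0.15 ]
side screwdriver 0.7 [200. 159. 235. 184.] med [0.354 0.328 0.019] lo [ 0.316  0.287 -0.001] hi [0.431 0.446 0.029]
side joint_bar 0.76 [161. 300. 206. 328.] med [ 0.321 -0.306  0.007] lo [ 0.277 -0.333  0.003] hi [ 0.382 -0.265  0.011]
wrist screwdriver 0.48 [178. 327. 290. 366.] med [0.431 0.435 0.014] lo [ 0.155  0.318 -0.001] hi [0.451 0.529 0.321]
```

Run:
```python
from h import *
a=cv2.imread("pics/scene0.png");b=cv2.imread("pics/side0.png")
c1=cv2.resize(a[120:330,120:420],None,fx=2.6,fy=2.6,interpolation=cv2.INTER_CUBIC)
cv2.imwrite("pics/crop1.png",c1[:600,:800])
c2=cv2.resize(b[140:340,180:380],None,fx=3,fy=3,interpolation=cv2.INTER_CUBIC)
cv2.imwrite("pics/crop2.png",c2)
for n in ["scene","side"]:
    W=np.load(n+"_W.npy");im=cv2.cvtColor(cv2.imread(f"pics/{n}0.png"),cv2.COLOR_BGR2HSV)
    z=W[...,2]
    # blanks colours
    print(n)
    for l,c in [("A",(.38,.163)),("B",(.568,.042)),("C",(.381,-.013)),("D",(.462,.08)),("E",(.479,-.077))]:
        m=(np.hypot(W[...,0]-c[0],W[...,1]-c[1])<.04)&(z>.013)&(z<.03)
        p=W[m][:,:2].astype(np.float32); q=cv2.minEnclosingCircle(p); print(l,m.sum(),np.median(im[m],0),np.round(q[0],4),round(q[1],4),cv2.minAreaRect(p*1000))
    # rail bar
    m=(z>.172)&(z<.19)&(abs(W[...,0]-.639)<.08)&(W[...,1]<-.02)&(W[...,1]>-.38); p=W[m]; print("bar",m.sum(),np.round(cv2.minAreaRect((p[:,:2]*1000).astype(np.float32)),1) if 0 else cv2.minAreaRect((p[:,:2]*1000).astype(np.float32)),p[:,2].max())
    # band: block and strip
    near=(abs(W[...,0]-.61)<.09)&(abs(W[...,1]-.21)<.08)
    for lo,hi in [(.126,.155),(.143,.155),(.1,.124),(.045,.09),(.04,.125)]:
        p=W[near&(z>lo)&(z<hi)]; print(lo,hi,len(p),cv2.minAreaRect((p[:,:2]*1000).astype(np.float32)),np.median(p[:,2]))
    p=W[(abs(W[...,0]-.62)<.13)&(abs(W[...,1]-.21)<.13)&(z>.024)&(z<.035)];print("die",cv2.minAreaRect((p[:,:2]*1000).astype(np.float32)))
```

```text
scene
A 229 [  1. 192. 185.] [0.377 0.167] 0.0318 ((376.4311218261719, 167.20684814453125), (57.28666305541992, 58.2717170715332), 6.511015892028809)
B 302 [ 88. 159. 156.] [0.5635 0.0432] 0.0303 ((564.6380004882812, 43.64725875854492), (57.99919509887695, 58.259525299072266), 83.17957305908203)
C 248 [  1. 191. 187.] [ 0.3793 -0.0131] 0.0313 ((379.34124755859375, -12.005210876464844), (59.00806427001953, 58.19255065917969), 33.54902648925781)
D 259 [109. 181. 158.] [0.4581 0.0818] 0.0301 ((458.5432434082031, 80.75259399414062), (57.45828628540039, 57.36143112182617), 65.03218078613281)
E 364 [109. 179. 160.] [ 0.4816 -0.0736] 0.0388 ((481.72174072265625, -71.97998046875), (61.90044403076172, 59.45819854736328), 8.558069229125977)
bar 642 ((635.7125244140625, -194.56463623046875), (17.487112045288086, 252.7450714111328), 3.6577210426330566) 0.1815051852665045
0.126 0.155 117 ((609.5264892578125, 224.59124755859375), (24.097562789916992, 25.788543701171875), 61.755672454833984) 0.14593836953023331
0.143 0.155 77 ((609.0730590820312, 224.71957397460938), (24.13349723815918, 24.67024040
[... 1513 characters left out ...]
25.20052146911621), 61.92892837524414) 0.14210818808682335
0.143 0.155 36 ((606.792724609375, 220.9309539794922), (25.317237854003906, 25.082345962524414), 61.92892837524414) 0.14832363043332675
0.1 0.124 135 ((609.1145629882812, 222.352294921875), (42.931697845458984, 81.98564910888672), 61.84516906738281) 0.11423395059074126
0.045 0.09 119 ((608.8023681640625, 224.08871459960938), (43.34574890136719, 100.68408203125), 61.321449279785156) 0.06867960595473621
0.04 0.125 299 ((608.0836181640625, 223.432373046875), (43.34661102294922, 101.27197265625), 62.418731689453125) 0.09607692553656144
die ((613.7677612304688, 217.949951171875), (139.03359985351562, 159.8793487548828), 83.85742950439453)
```

View pics/crop1.png

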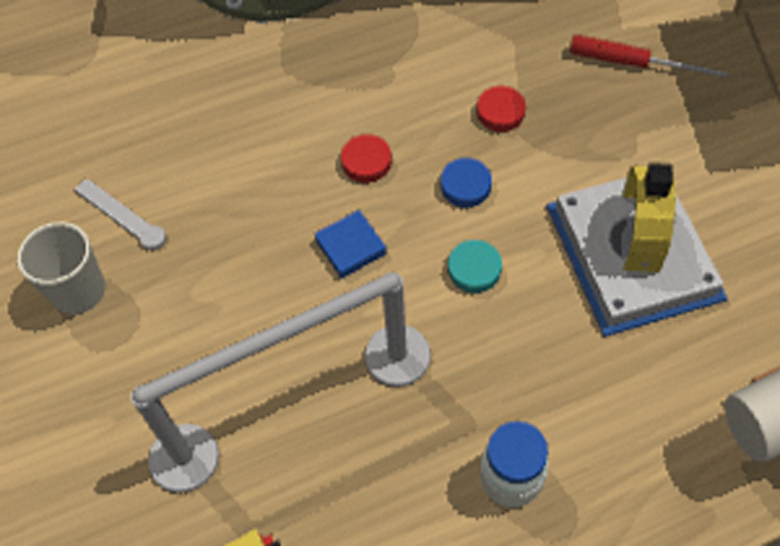

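View pics/crop2.png

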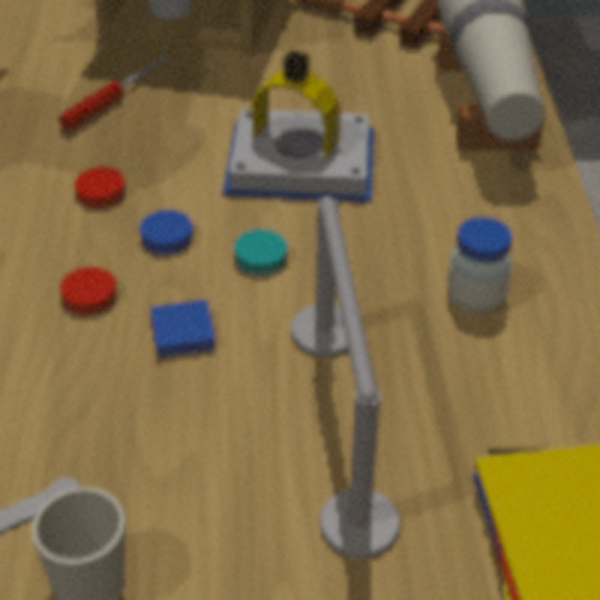

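Call:
step_arm(
  deltas=[
    {"dp": [0,0,-0.3],"twist": 0.775},
    {"dp": [0,0,-0.3],"twist": 0.775},
    {"dp": [0,0,-0.3],"twist": 0.775},
    {"dp": [-1,-0.12,0],"twist": 0},
    {"dp": [-1,-0.12,0],"twist": 0},
    {"dp": [-1,-0.12,0],"twist": 0},
    {"dp": [-1,-0.12,0],"twist": 0},
    {"dp": [-1,-0.12,0],"twist": 0},
    {"dp": [-1,-0.12,0],"twist": 0},
    {"dp": [-1,-0.12,0],"twist": 0},
    {"dp": [-1,-0.12,0],"twist": 0},
    {"dp": [-1,-0.12,0],"twist": 0},
  ],
  gripper=1,
  squeeze=25,
)

```text
time_s: 2.85
ee_pos: [0.475, 0.3129, 0.2416]
eef_rot: [3.141, 0.0, 2.653]
force: [-0.8, 0.6, -0.3]
grip_width: 0.0938
grip_force: 0.0
```

Call:
step_arm(
  deltas=[
    {"dp": [-1,-0.12,0],"twist": 0},
    {"dp": [-0.8,-0.12,0],"twist": 0},
    {"dp": [-0.2,-0.1,0],"twist": 0},
    {"dp": [0,0,0],"twist": 0},
    {"dp": [0,0,0],"twist": 0},
  ],
)

```text
time_s: 3.35
ee_pos: [0.5373, 0.2652, 0.2415]
eef_rot: [3.141, -0.0, 2.654]
force: [-0.2, 0.3, 0.1]
grip_width: 0.0941
grip_force: 0.0
```

```bash
cat >> h.py <<'E'
def togo(target,yaw_deg=None):
    o=ctrl.get_obs(); Rm=R.from_euler("xyz",o["eef_rot"]).as_matrix()
    u=Rm.T@(np.array(target)-o["ee_pos"])/.04
    print("units",np.round(u,2),"pos",np.round(o["ee_pos"],4),"rpy",np.round(np.degrees(o["eef_rot"]),2),"t",round(float(o["time_s"]),2),"F",np.round(o["force"],1),"grip",o["grip_width"],o["grip_force"])
    if yaw_deg is not None: print("twist units",(-(yaw_deg-np.degrees(o["eef_rot"][2])+180)%360-180)/4)
E
python3 - <<'E'
from h import *
togo([.608,.223,.123],152)
o=ctrl.get_obs();im,d=ctrl.camera("wrist");cv2.imwrite("pics/w1.png",im[:,:,::-1]);W=cloud("wrist",d,o);np.save("w1.npy",W);z=W[...,2]
near=(abs(W[...,0]-.61)<.1)&(abs(W[...,1]-.21)<.1)
for lo,hi in [(.14,.155),(.1,.124),(.04,.125)]:
    p=W[near&(z>lo)&(z<hi)]; 
    if len(p)>3: print(lo,hi,len(p),cv2.minAreaRect((p[:,:2]*1000).astype(np.float32)),np.median(p[:,2]))
for l in ["band_grip","band"]: 
    for k in ctrl.cut_out("wrist",l)[:2]: p=W[k["pixels"]]; print(l,k["conf"],np.array(k["rect"])*[560,420,560,420],np.nanmedian(p,0))
E
```

```text
units [-2.06 -0.1   2.96] pos [0.5373 0.2652 0.2415] rpy [ 1.7999e+02 -1.0000e-02  1.5206e+02] t 3.35 F [-0.2  0.3  0.1] grip 0.09412312115840285 0.0
twist units 0.015513334060003103
0.14 0.155 602 ((606.7496337890625, 225.63565063476562), (23.628143310546875, 25.102123260498047), 62.23727035522461) 0.14841570643861218
0.1 0.124 1725 ((606.0692138671875, 225.99180603027344), (40.49515914916992, 81.50811004638672), 62.54556655883789) 0.11500628872302138
0.04 0.125 2602 ((604.882080078125, 226.79629516601562), (40.70686340332031, 97.08426666259766), 61.94925308227539) 0.11012888110392066
band_grip 0.62 [254.52  207.186 294.616 301.182] [0.58642611 0.23614297 0.11412516]
band 0.86 [255.416 210.588 294.504 301.182] [0.58760004 0.23605951 0.11443512]
```

View pics/w1.png

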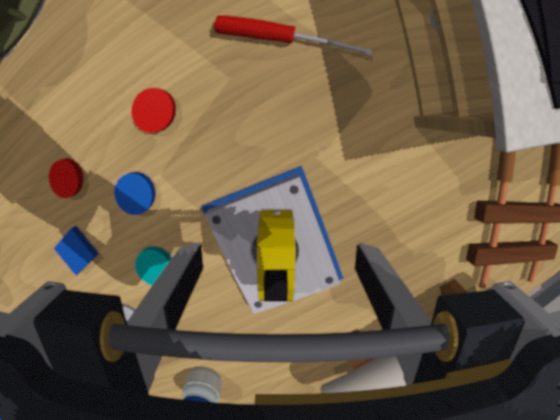

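Call:
step_arm(
  deltas=[
    {"dp": [-0.8,-0.04,0],"twist": 0},
    {"dp": [-0.8,-0.04,0],"twist": 0},
    {"dp": [-0.4,0,0],"twist": 0},
    {"dp": [0,0,0.8],"twist": 0},
    {"dp": [0,0,0.8],"twist": 0},
    {"dp": [0,0,0.6],"twist": 0},
    {"dp": [0,0,0.4],"twist": 0},
    {"dp": [0,0,0.2],"twist": 0},
    {"dp": [0,0,0],"twist": 0},
    {"dp": [0,0,0],"twist": 0},
  ],
)

```text
time_s: 4.5
ee_pos: [0.6074, 0.2246, 0.1305]
eef_rot: [3.141, 0.001, 2.654]
force: [-0.1, -0.4, 0.3]
grip_width: 0.094
grip_force: 0.0
```

Run:
```python
from h import *
togo([.607,.2245,.123],152.1)
```

```text
units [ 0.01 -0.01  0.19] pos [0.6074 0.2246 0.1305] rpy [1.7994e+02 6.0000e-02 1.5206e+02] t 4.5 F [-0.1 -0.4  0.3] grip 0.09398537833908818 0.0
twist units -0.010549055592143475
```

Call:
step_arm(
  deltas=[
    {"dp": [0,0,0.15],"twist": 0},
    {"dp": [0,0,0],"twist": 0},
  ],
)

```text
time_s: 4.7
ee_pos: [0.6071, 0.2243, 0.1233]
eef_rot: [3.142, -0.0, 2.654]
force: [-0.6, -0.1, 0.9]
grip_width: 0.094
grip_force: 0.0
```

Call:
step_arm(
  deltas=[
    {"dp": [0,0,0],"twist": 0},
    {"dp": [0,0,0],"twist": 0},
    {"dp": [0,0,0],"twist": 0},
    {"dp": [0,0,0],"twist": 0},
    {"dp": [0,0,0],"twist": 0},
    {"dp": [0,0,0],"twist": 0},
    {"dp": [0,0,0],"twist": 0},
    {"dp": [0,0,0],"twist": 0},
    {"dp": [0,0,0],"twist": 0},
    {"dp": [0,0,0],"twist": 0},
  ],
  gripper=-1,
  squeeze=30,
)

```text
time_s: 5.7
ee_pos: [0.6071, 0.2242, 0.1234]
eef_rot: [-3.142, -0.0, 2.654]
force: [0.1, -0.1, -0.2]
grip_width: 0.0238
grip_force: 30.0
```

Call:
step_arm(
  deltas=[
    {"dp": [0,0,-0.2],"twist": 0},
    {"dp": [0,0,-0.5],"twist": 0},
    {"dp": [0,0,-0.7],"twist": -0.9},
    {"dp": [0,0,-0.7],"twist": -1},
    {"dp": [0,0,-0.7],"twist": -1},
    {"dp": [0,0,-0.7],"twist": -1},
    {"dp": [0,0,-0.5],"twist": -1},
    {"dp": [0,0,-0.3],"twist": -1},
    {"dp": [0,0,-0.3],"twist": -1},
    {"dp": [0,0,-0.1],"twist": -1},
    {"dp": [0,0,0],"twist": 0},
    {"dp": [0,0,0],"twist": 0},
  ],
)

```text
time_s: 6.9
ee_pos: [0.607, 0.2242, 0.3113]
eef_rot: [-3.142, -0.0, -3.08]
force: [0.3, -0.3, -2.2]
grip_width: 0.0237
grip_force: 30.0
```

Run:
```python
from h import *
togo([.635,-.197,.310],183.7)
for n in ["scene","side"]:
    im,d=ctrl.camera(n);cv2.imwrite(f"pics/{n}1.png",im[:,:,::-1]);W=cloud(n,d);z=W[...,2]
    near=(abs(W[...,0]-.61)<.1)&(abs(W[...,1]-.22)<.1)&(z>.18)&(z<.306)
    h=cv2.cvtColor(im,cv2.COLOR_RGB2HSV); m=near&(h[...,0]>18)&(h[...,0]<35)&(h[...,1]>120)
    p=W[m];print(n,len(p),cv2.minAreaRect((p[:,:2]*1000).astype(np.float32)),np.percentile(z[m],[1,99]))
    # die, cavity dark floor
    q=W[(abs(W[...,0]-.615)<.12)&(abs(W[...,1]-.218)<.12)&(z>.025)&(z<.036)];print("die",cv2.minAreaRect((q[:,:2]*1000).astype(np.float32)))
    q=W[(abs(W[...,0]-.615)<.04)&(abs(W[...,1]-.218)<.04)&(z<.0275)&(z>.01)];
    if len(q)>5: print("floor",len(q),cv2.minEnclosingCircle((q[:,:2]*1000).astype(np.float32)),np.median(q,0))
    # bar
    q=W[(z>.15)&(z<.19)&(abs(W[...,0]-.635)<.05)&(W[...,1]<-.1)&(W[...,1]>-.3)];f=np.polyfit(q[:,1],q[:,0],1);print("bar line x=",f,"at mid",np.polyval(f,-.197),np.percentile(q[:,2],98))
```

```text
units [ -0.05 -10.55   0.03] pos [0.607  0.2242 0.3113] rpy [-1.8000e+02 -2.0000e-02 -1.7649e+02] t 6.9 F [ 0.3 -0.3 -2.2] grip 0.0236770923221324 29.98536854982376
twist units -0.04631848808665495
scene 694 ((608.7992553710938, 224.3168487548828), (101.65863800048828, 41.622589111328125), 3.660759449005127) [0.21978819 0.30546859]
die ((614.9004516601562, 219.6478729248047), (132.2986602783203, 163.19647216796875), 83.35160064697266)
floor 346 ((614.717529296875, 217.97776794433594), 52.53403854370117) [0.61320723 0.21948398 0.02423405]
bar line x= [-0.06963764  0.62400215] at mid 0.6377207611715933 0.1792140295039163
side 228 ((606.8484497070312, 224.0545196533203), (101.04954528808594, 47.12388229370117), 3.678154230117798) [0.22175615 0.30577432]
die ((613.6583251953125, 218.81423950195312), (138.2471923828125, 160.2205047607422), 82.94718933105469)
floor 117 ((623.5738525390625, 219.23251342773438), 40.47270965576172) [0.61431289 0.22578702 0.02546819]
bar line x= [-0.07151938  0.61909306] at mid 0.6331823800980046 0.1808075026223031
```

Call:
step_arm(
  deltas=[
    {"dp": [0,-0.5,0],"twist": 0},
    {"dp": [0,-0.9,0],"twist": 0},
    {"dp": [0,-1,0],"twist": 0},
    {"dp": [0,-1,0],"twist": 0},
    {"dp": [0,-1,0],"twist": 0},
    {"dp": [0,-1,0],"twist": 0},
    {"dp": [0,-1,0],"twist": 0},
    {"dp": [0,-1,0],"twist": 0},
    {"dp": [0,-1,0],"twist": 0},
    {"dp": [0,-1,0],"twist": 0},
    {"dp": [0,-0.8,0],"twist": 0},
    {"dp": [0,-0.3,0],"twist": 0},
  ],
)

```text
time_s: 8.2
ee_pos: [0.6334, -0.1978, 0.3106]
eef_rot: [3.141, -0.001, -3.082]
force: [0.4, 0.1, -2.1]
grip_width: 0.0236
grip_force: 30.0
```

Call:
step_arm(
  deltas=[
    {"dp": [0,0,0],"twist": 0},
    {"dp": [0,0,0],"twist": 0},
  ],
)

```text
time_s: 8.4
ee_pos: [0.6339, -0.1939, 0.3113]
eef_rot: [3.141, -0.0, -3.078]
force: [1.0, -0.0, -1.2]
grip_width: 0.0238
grip_force: 30.0
```

Run:
```python
from h import *
togo([.635,-.197,.1884],183.8)
W=None
for n in ["scene","side"]:
    im,d=ctrl.camera(n);W=cloud(n,d);z=W[...,2]
    near=(abs(W[...,0]-.635)<.1)&(abs(W[...,1]+.2)<.1)&(z>.18)&(z<.31)
    h=cv2.cvtColor(im,cv2.COLOR_RGB2HSV); m=near&(h[...,0]>18)&(h[...,0]<35)&(h[...,1]>120)
    p=W[m];print(n,len(p),cv2.minAreaRect((p[:,:2]*1000).astype(np.float32)),np.percentile(z[m],[1,99]))
```

```text
units [-0.02 -0.08  3.07] pos [ 0.6339 -0.1939  0.3113] rpy [ 1.7998e+02 -1.0000e-02 -1.7636e+02] t 8.4 F [ 1.  -0.  -1.2] grip 0.023816438406618772 29.98555362224579
twist units -0.03954533309075714
scene 728 ((638.2015380859375, -193.4434356689453), (98.03555297851562, 39.891422271728516), 4.100543022155762) [0.21979027 0.30817496]
side 487 ((634.0115356445312, -195.17816162109375), (100.69175720214844, 42.836299896240234), 3.6821277141571045) [0.22150504 0.30950018]
```

Call:
step_arm(
  deltas=[
    {"dp": [0,0,0.5],"twist": 0},
    {"dp": [0,0,0.7],"twist": 0},
    {"dp": [0,0,0.7],"twist": 0},
    {"dp": [0,0,0.6],"twist": 0},
    {"dp": [0,0,0.3],"twist": 0},
    {"dp": [0,0,0.2],"twist": 0},
    {"dp": [0,0,0.05],"twist": 0},
    {"dp": [0,0,0],"twist": 0},
    {"dp": [0,0,0],"twist": 0},
  ],
)

```text
time_s: 9.4
ee_pos: [0.6342, -0.195, 0.1906]
eef_rot: [-3.141, 0.001, -3.078]
force: [-0.6, 0.4, -2.7]
grip_width: 0.0239
grip_force: 30.0
```

Call:
step_arm(
  deltas=[
    {"dp": [0,0,0.04],"twist": 0},
    {"dp": [0,0,0],"twist": 0},
  ],
)

```text
time_s: 9.6
ee_pos: [0.6338, -0.195, 0.188]
eef_rot: [-3.141, 0.0, -3.078]
force: [0.6, -0.2, -1.5]
grip_width: 0.0241
grip_force: 30.0
```

Call:
step_arm(
  deltas=[
    {"dp": [0,0,0.03],"twist": 0},
    {"dp": [0,0,0],"twist": 0},
  ],
)

```text
time_s: 9.8
ee_pos: [0.6337, -0.1949, 0.1865]
eef_rot: [3.141, -0.0, -3.078]
force: [-0.2, -0.5, -3.2]
grip_width: 0.024
grip_force: 30.0
```

Call:
step_arm(
  deltas=[
    {"dp": [0,0,0.03],"twist": 0},
    {"dp": [0,0,0],"twist": 0},
  ],
)

```text
time_s: 10.0
ee_pos: [0.6339, -0.195, 0.1863]
eef_rot: [-3.141, 0.001, -3.078]
force: [-2.4, 1.8, 5.6]
grip_width: 0.0236
grip_force: 30.0
```

Run:
```python
from h import *
im,d=ctrl.camera("side");cv2.imwrite("pics/s2.png",cv2.resize(im[130:330,200:400,::-1],None,fx=3,fy=3,interpolation=cv2.INTER_CUBIC))
togo([.634,-.195,.1854])
```

```text
units [-0.   -0.    0.02] pos [ 0.6339 -0.195   0.1863] rpy [-1.7998e+02  5.0000e-02 -1.7637e+02] t 10.05 F [-2.   1.3  5.9] grip 0.02405497558613205 29.989105761051178
```

View pics/s2.png

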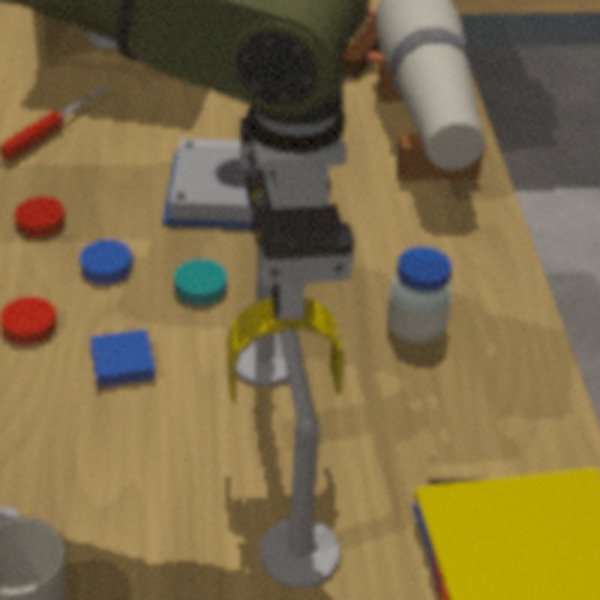

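The band straddles the bar (arch about (285,310) in the crop, legs at (233,375) and (340,370)), and the force shows contact. Releasing.

Call:
step_arm(
  deltas=[
    {"dp": [0,0,0],"twist": 0},
    {"dp": [0,0,0],"twist": 0},
    {"dp": [0,0,0],"twist": 0},
    {"dp": [0,0,0],"twist": 0},
    {"dp": [0,0,0],"twist": 0},
    {"dp": [0,0,0],"twist": 0},
    {"dp": [0,0,-0.1],"twist": 0},
    {"dp": [0,0,-0.3],"twist": 0},
    {"dp": [0,0,-0.6],"twist": 0},
    {"dp": [0,0,-0.8],"twist": 0},
    {"dp": [0,0,-0.5],"twist": 0},
    {"dp": [0,0,0],"twist": 0},
  ],
  gripper=0.2,
)

```text
time_s: 11.25
ee_pos: [0.6345, -0.1952, 0.2819]
eef_rot: [-3.139, 0.006, -3.078]
force: [-0.3, -1.0, 0.2]
grip_width: 0.0566
grip_force: 0.0
```

Run:
```python
from h import *
togo([.457,.081,.2],183.6)
for n in ["scene","side"]:
    im,d=ctrl.camera(n);W=cloud(n,d);z=W[...,2]
    near=(abs(W[...,0]-.635)<.1)&(abs(W[...,1]+.2)<.1)&(z>.08)&(z<.2)
    h=cv2.cvtColor(im,cv2.COLOR_RGB2HSV); m=near&(h[...,0]>18)&(h[...,0]<35)&(h[...,1]>120)
    p=W[m];print(n,len(p),cv2.minAreaRect((p[:,:2]*1000).astype(np.float32)),np.percentile(z[m],[1,99]))
```

```text
units [4.   7.18 2.01] pos [ 0.6345 -0.1952  0.2819] rpy [-179.85    0.32 -176.37] t 11.25 F [-0.3 -1.   0.2] grip 0.056550431242573494 0.0
twist units 0.007948427365619182
scene 659 ((637.032470703125, -193.97515869140625), (97.99160766601562, 39.84274673461914), 3.2324163913726807) [0.09624029 0.18450093]
side 481 ((633.2513427734375, -195.12550354003906), (100.80996704101562, 42.50397491455078), 3.0218496322631836) [0.09807936 0.19481565]
```

Call:
step_arm(
  deltas=[
    {"dp": [0.6,0.3,0],"twist": 0},
    {"dp": [0.75,0.85,0],"twist": 0},
    {"dp": [0.75,0.85,0.2],"twist": 0},
    {"dp": [0.75,0.85,0.3],"twist": 0},
    {"dp": [0.75,0.85,0.3],"twist": 0},
    {"dp": [0.75,0.85,0.3],"twist": 0},
    {"dp": [0.7,0.85,0.3],"twist": 0},
    {"dp": [0.6,0.85,0.3],"twist": 0},
    {"dp": [0.2,0.5,0.2],"twist": 0},
    {"dp": [0,0.2,0.1],"twist": 0},
    {"dp": [0,0,0],"twist": 0},
    {"dp": [0,0,0],"twist": 0},
  ],
  gripper=0.8,
)

```text
time_s: 12.55
ee_pos: [0.3831, 0.0672, 0.1973]
eef_rot: [-3.141, -0.0, -3.078]
force: [-0.7, -0.4, 0.0]
grip_width: 0.0844
grip_force: 0.0
```

```bash
cat >> h.py <<'E'
def look(tag):
    ctrl_o=ctrl.get_obs();im,d=ctrl.camera("wrist");cv2.imwrite(f"pics/{tag}.png",im[:,:,::-1]);return ctrl_o,im,d,cloud("wrist",d,ctrl_o)
def ray_at(o,uv,z):
    "world points on plane z seen at wrist pixels uv"
    c=ctrl.get_calibration("wrist");x=(uv[:,0]-c["cx"])/c["fx"];y=(uv[:,1]-c["cy"])/c["fy"];r=np.hypot(x,y)+1e-12
    D=np.stack([np.sin(r)*x/r,np.sin(r)*y/r,np.cos(r)],-1)
    T=np.eye(4);T[:3,:3]=R.from_euler("xyz",o["eef_rot"]).as_matrix();T[:3,3]=o["ee_pos"];M=T@np.array(c["hand_eye"])
    D=D@M[:3,:3].T;return M[:3,3]+D*((z-M[2,3])/D[:,2])[:,None]
E
python3 - <<'E'
from h import *
togo([.457,.081,.2],183.6)
o,im,d,W=look("w2");h=cv2.cvtColor(im,cv2.COLOR_RGB2HSV)
m=(np.hypot(W[...,0]-.457,W[...,1]-.081)<.05)&(h[...,0]>100)&(h[...,0]<125)&(h[...,1]>100)
print(m.sum(),"ztop",np.nanpercentile(W[m][:,2],[5,50,95]))
t=m&(W[...,2]>.014);p=W[t][:,:2];print("depth circ",cv2.minEnclosingCircle((p*1000).astype(np.float32)),cv2.minAreaRect((p*1000).astype(np.float32)))
cs,_=cv2.findContours(t.astype(np.uint8),cv2.RETR_EXTERNAL,cv2.CHAIN_APPROX_NONE);c=max(cs,key=cv2.contourArea)[:,0].astype(float)
q=(ray_at(o,c,.018)[:,:2]*1000).astype(np.float32);print("ray ellipse",cv2.fitEllipse(q),"pix",c.mean(0))
E
```

```text
units [-1.87  0.23 -0.07] pos [0.3831 0.0672 0.1973] rpy [-1.7999e+02 -3.0000e-02 -1.7637e+02] t 12.55 F [-0.7 -0.4  0. ] grip 0.0844158575030805 0.0
twist units 0.006696025239193659
1792 ztop [0.01607129 0.0186498  0.01987079]
depth circ ((454.59783935546875, 82.44187927246094), 29.57840347290039) ((455.2393798828125, 82.16668701171875), (57.375099182128906, 56.66386032104492), 3.5300331115722656)
ray ellipse ((454.60235595703125, 82.19148254394531), (57.443058013916016, 58.351402282714844), 95.32159423828125) pix [286.5        247.74242424]
```

View pics/w2.png

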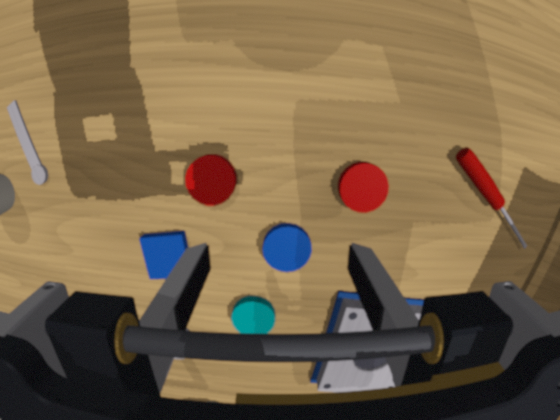

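Call:
step_arm(
  deltas=[
    {"dp": [-0.7,0.1,0],"twist": 0},
    {"dp": [-0.7,0.1,0.2],"twist": 0},
    {"dp": [-0.41,0.06,0.6],"twist": 0},
    {"dp": [0,0,0.9],"twist": 0},
    {"dp": [0,0,0.9],"twist": 0},
    {"dp": [0,0,0.8],"twist": 0},
    {"dp": [0,0,0.5],"twist": 0},
    {"dp": [0,0,0.3],"twist": 0},
    {"dp": [0,0,0.1],"twist": 0},
    {"dp": [0,0,0],"twist": 0},
    {"dp": [0,0,0],"twist": 0},
  ],
)

```text
time_s: 13.7
ee_pos: [0.4549, 0.0825, 0.0264]
eef_rot: [3.142, 0.002, -3.078]
force: [0.4, -0.6, 0.7]
grip_width: 0.0845
grip_force: 0.0
```

Run:
```python
from h import *
togo([.4548,.0822,.008],183.6)
```

```text
units [ 0.   -0.01  0.46] pos [0.4549 0.0825 0.0264] rpy [ 1.8000e+02  9.0000e-02 -1.7638e+02] t 13.7 F [ 0.4 -0.6  0.7] grip 0.08449160521719346 0.0
twist units 0.005037574478706119
```

Call:
step_arm(
  deltas=[
    {"dp": [0,0,0.3],"twist": 0},
    {"dp": [0,0,0.15],"twist": 0},
    {"dp": [0,0,0],"twist": 0},
  ],
)

```text
time_s: 14.0
ee_pos: [0.4537, 0.0826, 0.0065]
eef_rot: [-3.142, -0.002, -3.078]
force: [-0.2, -0.2, 0.3]
grip_width: 0.0846
grip_force: 0.0
```

Call:
step_arm(
  deltas=[
    {"dp": [0,0,0],"twist": 0},
    {"dp": [0,0,0],"twist": 0},
    {"dp": [0,0,0],"twist": 0},
    {"dp": [0,0,0],"twist": 0},
    {"dp": [0,0,0],"twist": 0},
    {"dp": [0,0,0],"twist": 0},
    {"dp": [0,0,0],"twist": 0},
  ],
  gripper=-1,
  squeeze=15,
)

```text
time_s: 14.7
ee_pos: [0.4544, 0.0827, 0.0076]
eef_rot: [3.142, 0.0, -3.078]
force: [-1.3, 0.5, 4.4]
grip_width: 0.0591
grip_force: 15.0
```

Call:
step_arm(
  deltas=[
    {"dp": [0,0,-0.2],"twist": 0},
    {"dp": [0,0,-0.6],"twist": 0},
    {"dp": [0,0,-0.9],"twist": 0},
    {"dp": [0,0,-0.9],"twist": 0},
    {"dp": [0,0,-0.9],"twist": 0},
    {"dp": [0,0,-0.9],"twist": 0},
    {"dp": [0,0,-0.4],"twist": 0},
    {"dp": [0,0,0],"twist": 0},
  ],
)

```text
time_s: 15.5
ee_pos: [0.4549, 0.0827, 0.2018]
eef_rot: [3.141, 0.004, -3.078]
force: [-0.4, 0.2, -1.0]
grip_width: 0.0592
grip_force: 15.0
```

Run:
```python
from h import *
# view place: die at same relative offset as blank had (TCP = target + (-.0715,-.015))
togo([.5425,.2035,.2213],183.6)
```

```text
units [-2.38  2.87 -0.48] pos [0.4549 0.0827 0.2018] rpy [ 179.99    0.24 -176.36] t 15.5 F [-0.4  0.2 -1. ] grip 0.05920705228970836 14.999906122684479
twist units 0.008761258263035643
```

Call:
step_arm(
  deltas=[
    {"dp": [-0.4,0.5,-0.1],"twist": 0},
    {"dp": [-0.7,0.8,-0.2],"twist": 0},
    {"dp": [-0.7,0.8,-0.1],"twist": 0},
    {"dp": [-0.4,0.57,-0.08],"twist": 0},
    {"dp": [-0.18,0.2,0],"twist": 0},
    {"dp": [0,0,0],"twist": 0},
    {"dp": [0,0,0],"twist": 0},
    {"dp": [0,0,0],"twist": 0},
  ],
)

```text
time_s: 16.3
ee_pos: [0.5415, 0.2022, 0.2186]
eef_rot: [-3.141, -0.0, -3.079]
force: [0.5, 0.8, -1.3]
grip_width: 0.0593
grip_force: 15.0
```

Run:
```python
from h import *
togo([.614,.219,.06],183.6)
o,im,d,W=look("w3")
np.savez("w3.npz",im=im,W=W,d=d)
c=ctrl.get_calibration("wrist");print({k:np.round(c[k],4) for k in c})
z=W[...,2];dz=(np.hypot(W[...,0]-.613,W[...,1]-.219)<.06)
m=dz&(z<.0275)&(z>.018); m[:,:]=m
n,lab,st,ce=cv2.connectedComponentsWithStats(m.astype(np.uint8)); i=1+st[1:,4].argmax();t=lab==i
print("floor px",st[i],"z",np.percentile(z[t],[5,50,95]))
print(cv2.minEnclosingCircle((W[t][:,:2]*1000).astype(np.float32)))
q=W[(abs(W[...,0]-.614)<.12)&(abs(W[...,1]-.219)<.12)&(z>.0275)&(z<.033)];print("die",cv2.minAreaRect((q[:,:2]*1000).astype(np.float32)),np.median(q[:,2]))
# held blank
for n in ["scene","side"]:
    im,d=ctrl.camera(n);V=cloud(n,d);h=cv2.cvtColor(im,cv2.COLOR_RGB2HSV)
    m=(np.hypot(V[...,0]-.5425,V[...,1]-.2035)<.06)&(V[...,2]>.19)&(V[...,2]<.25)&(h[...,0]>100)&(h[...,0]<125)&(h[...,1]>100)
    p=V[m];print(n,len(p))
    if len(p)>5: print(np.round(p.min(0),4),np.round(p.max(0),4),cv2.minAreaRect((p[:,:2]*1000).astype(np.float32)))
```

```text
units [-1.84  0.31  3.96] pos [0.5415 0.2022 0.2186] rpy [-1.7999e+02 -2.0000e-02 -1.7642e+02] t 16.3 F [ 0.5  0.8 -1.3] grip 0.05926835817284655 14.999916404485703
twist units -0.00421653284431045
{'fx': np.float64(325.1923), 'fy': np.float64(325.1923), 'cx': np.float64(278.5692), 'cy': np.float64(210.0248), 'hand_eye': array([[-1.000e-04, -9.591e-01, -2.831e-01,  8.190e-02],
       [ 1.000e+00, -4.000e-04,  1.000e-03,  5.000e-04],
       [-1.000e-03, -2.831e-01,  9.591e-01, -1.800e-01],
       [ 0.000e+00,  0.000e+00,  0.000e+00,  1.000e+00]])}Traceback (most recent call last):
  File "<stdin>", line 8, in <module>
ValueError: attempt to get argmax of an empty sequence
```

View pics/w3.png

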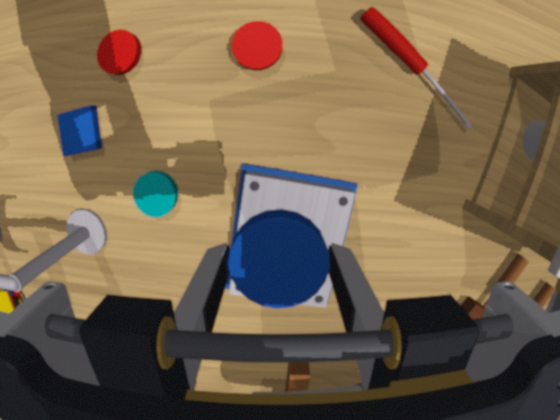

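Call:
step_arm(
  deltas=[
    {"dp": [-0.4,-0.3,0],"twist": 0},
    {"dp": [-0.8,-0.6,0],"twist": 0},
    {"dp": [-0.8,-0.6,0],"twist": 0},
    {"dp": [-0.6,-0.5,0],"twist": 0},
    {"dp": [-0.2,-0.2,0],"twist": 0},
    {"dp": [0,0,0],"twist": 0},
    {"dp": [0,0,0],"twist": 0},
    {"dp": [0,0,0],"twist": 0},
  ],
)

```text
time_s: 17.15
ee_pos: [0.6586, 0.1234, 0.2192]
eef_rot: [3.141, 0.0, -3.077]
force: [1.5, -1.0, -0.0]
grip_width: 0.059
grip_force: 15.0
```

```bash
cat > cav.py <<'E'
from h import *
import sys
togo([.614,.219,.06],183.6)
o,im,d,W=look(sys.argv[1]);np.savez("w4.npz",im=im,W=W,d=d)
z=W[...,2];g=cv2.cvtColor(im,cv2.COLOR_RGB2GRAY);h=cv2.cvtColor(im,cv2.COLOR_RGB2HSV)
def circ(mask,zp,name):
    cs,_=cv2.findContours(mask.astype(np.uint8),cv2.RETR_EXTERNAL,cv2.CHAIN_APPROX_NONE);c=max(cs,key=cv2.contourArea)[:,0].astype(float)
    q=(ray_at(o,c,zp)[:,:2]*1000).astype(np.float32);print(name,"ellipse",cv2.fitEllipse(q),"enc",cv2.minEnclosingCircle(q),"pix",c.min(0),c.max(0))
    return q
near=np.hypot(W[...,0]-.613,W[...,1]-.219)<.045
t=near&(z<.027)&(z>.015);print("floor",t.sum(),np.median(z[t]) if t.any() else 0)
t=cv2.morphologyEx(t.astype(np.uint8),cv2.MORPH_OPEN,np.ones((3,3)))
circ(t,.024,"floor@.024")
zz=o["ee_pos"][2]+.0104
b=(np.hypot(W[...,0]-o["ee_pos"][0],W[...,1]-o["ee_pos"][1])<.045)&(h[...,0]>100)&(h[...,0]<125)&(h[...,1]>100)&(abs(z-zz)<.02)
print("blank z",np.percentile(z[b],[5,50,95]),"expected",zz,"tilt",np.round(np.linalg.lstsq(np.c_[W[b][:,:2],np.ones(b.sum())],z[b],rcond=None)[0],3))
q=circ(b,zz,"blank");print("TCP",o["ee_pos"])
E
python3 cav.py w4
python3 - <<'E'
from h import *
o=ctrl.get_obs()
for n in ["scene","side"]:
    im,d=ctrl.camera(n);V=cloud(n,d);g=cv2.cvtColor(im,cv2.COLOR_RGB2GRAY);z=V[...,2]
    t=(np.hypot(V[...,0]-.614,V[...,1]-.219)<.042)&(z<.0275)&(z>.015)
    p=V[t];print(n,t.sum(),cv2.minAreaRect((p[:,:2]*1000).astype(np.float32)) if t.sum()>5 else "",np.median(p,0))
E
```

```text
units [0.96 2.46 3.98] pos [0.6586 0.1234 0.2192] rpy [ 1.7999e+02  2.0000e-02 -1.7631e+02] t 17.15 F [ 1.5 -1.  -0. ] grip 0.05902522018090493 15.000012516975403
twist units 0.022868614181675184
floor 2076 0.025078688147079586
floor@.024 ellipse ((613.8738403320312, 220.87149047851562), (61.40214920043945, 62.207096099853516), 78.29955291748047) enc ((613.891845703125, 221.0228729248047), 31.862930297851562) pix [337. 129.] [387. 181.]
blank z [0.22707155 0.23015938 0.23118214] expected 0.22956308979053966 tilt [0.043 0.003 0.201]
blank ellipse ((658.17236328125, 124.08704376220703), (58.471126556396484, 61.70982360839844), 96.03335571289062) enc ((657.9639282226562, 125.02123260498047), 31.591136932373047) pix [226. 210.] [331. 307.]
TCP [0.65855131 0.12339542 0.21916309]
scene 256 ((623.4512939453125, 220.72149658203125), (61.84453201293945, 75.8948974609375), 14.8842134475708) [0.61978328 0.22424571 0.024061  ]
side 111 ((613.0534057617188, 225.0160675048828), (62.977169036865234, 59.66206359863281), 21.947736740112305) [0.61377662 0.22505791 0.02509701]
```

View pics/w4.png

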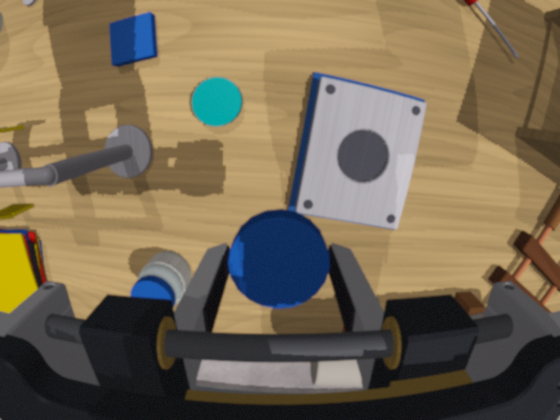

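Call:
step_arm(
  deltas=[
    {"dp": [0.15,0.4,0],"twist": 0},
    {"dp": [0.3,0.8,0],"twist": 0},
    {"dp": [0.3,0.8,0],"twist": 0},
    {"dp": [0.2,0.48,0.2],"twist": 0},
    {"dp": [0,0,0.7],"twist": 0},
    {"dp": [0,0,0.8],"twist": 0},
    {"dp": [0,0,0.8],"twist": 0},
    {"dp": [0,0,0.7],"twist": 0},
    {"dp": [0,0,0.5],"twist": 0},
    {"dp": [0,0,0.3],"twist": 0},
    {"dp": [0,0,0],"twist": 0},
    {"dp": [0,0,0],"twist": 0},
  ],
)

```text
time_s: 18.5
ee_pos: [0.6153, 0.2196, 0.0597]
eef_rot: [3.141, 0.001, -3.078]
force: [-0.1, 0.2, 0.7]
grip_width: 0.0595
grip_force: 15.0
```

Run:
```python
from h import *
togo([.6143,.2201,.040],183.7)
W0=[]
for n in ["scene","side"]:
    im,d=ctrl.camera(n);cv2.imwrite(f"pics/{n}5.png",im[:,:,::-1]);V=cloud(n,d);z=V[...,2];h=cv2.cvtColor(im,cv2.COLOR_RGB2HSV)
    b=(np.hypot(V[...,0]-.614,V[...,1]-.22)<.045)&(h[...,0]>100)&(h[...,0]<125)&(h[...,1]>100)&(z>.038)
    p=V[b];print(n,b.sum(),cv2.minAreaRect((p[:,:2]*1000).astype(np.float32)),np.round(np.r_[p.min(0),p.max(0)],4))
    q=V[(abs(V[...,0]-.614)<.12)&(abs(V[...,1]-.219)<.12)&(z>.0275)&(z<.034)&(h[...,1]<60)];print("die",cv2.minAreaRect((q[:,:2]*1000).astype(np.float32)))
```

```text
units [0.03 0.01 0.49] pos [0.6153 0.2196 0.0597] rpy [ 1.7998e+02  7.0000e-02 -1.7635e+02] t 18.5 F [-0.1  0.2  0.7] grip 0.05954849806986624 14.999906122684479
twist units -0.011857854714804716
scene 238 ((625.8361206054688, 224.27195739746094), (42.3814697265625, 57.128604888916016), 45.22107696533203) [0.6062 0.1923 0.0537 0.6487 0.2518 0.1917]
die ((615.7919311523438, 219.31027221679688), (131.2847137451172, 159.32315063476562), 83.95697784423828)
side 59 ((616.2120971679688, 211.3387908935547), (47.547969818115234, 49.93034744262695), 76.13609313964844) [0.592  0.1912 0.0572 0.642  0.2388 0.0753]
die ((613.9380493164062, 217.91070556640625), (135.48361206054688, 159.1602325439453), 83.63423919677734)
```

Call:
step_arm(
  deltas=[
    {"dp": [0.02,0.01,0.2],"twist": 0},
    {"dp": [0,0,0.16],"twist": 0},
    {"dp": [0,0,0],"twist": 0},
    {"dp": [0,0,0],"twist": 0},
  ],
)

```text
time_s: 19.0
ee_pos: [0.6142, 0.2194, 0.044]
eef_rot: [-3.142, -0.0, -3.078]
force: [-0.3, 0.3, -0.5]
grip_width: 0.0596
grip_force: 15.0
```

Call:
step_arm(
  deltas=[
    {"dp": [0,0,0.04],"twist": 0},
    {"dp": [0,0,0.04],"twist": 0},
    {"dp": [0,0,0.04],"twist": 0},
    {"dp": [0,0,0],"twist": 0},
  ],
)

```text
time_s: 19.4
ee_pos: [0.6142, 0.2194, 0.0392]
eef_rot: [-3.142, -0.0, -3.078]
force: [1.2, 0.0, -0.9]
grip_width: 0.0595
grip_force: 15.0
```

Call:
step_arm(
  deltas=[
    {"dp": [0,0,0.04],"twist": 0},
    {"dp": [0,0,0.03],"twist": 0},
    {"dp": [0,0,0],"twist": 0},
  ],
)

```text
time_s: 19.7
ee_pos: [0.6144, 0.2195, 0.0368]
eef_rot: [3.142, 0.0, -3.078]
force: [-1.3, 0.3, 1.5]
grip_width: 0.0594
grip_force: 15.0
```

Call:
step_arm(
  deltas=[
    {"dp": [0,0,0.04],"twist": 0},
    {"dp": [0,0,0],"twist": 0},
  ],
)

```text
time_s: 19.9
ee_pos: [0.6142, 0.2193, 0.0349]
eef_rot: [-3.141, -0.0, -3.078]
force: [-1.5, -0.2, 2.3]
grip_width: 0.0595
grip_force: 15.0
```

Call:
step_arm(
  deltas=[
    {"dp": [0,0,0.04],"twist": 0},
    {"dp": [0,0,0],"twist": 0},
  ],
)

```text
time_s: 20.1
ee_pos: [0.6144, 0.2193, 0.0338]
eef_rot: [-3.141, 0.0, -3.078]
force: [-3.5, -1.4, 5.9]
grip_width: 0.0597
grip_force: 15.0
```

Call:
step_arm(
  deltas=[
    {"dp": [0,0,0.03],"twist": 0},
    {"dp": [0,0,0],"twist": 0},
  ],
)

```text
time_s: 20.3
ee_pos: [0.6147, 0.2193, 0.0334]
eef_rot: [-3.142, 0.001, -3.078]
force: [-5.5, -4.9, 12.4]
grip_width: 0.0599
grip_force: 15.0
```

Call:
step_arm(
  deltas=[
    {"dp": [0.03,-0.02,-0.02],"twist": 0},
    {"dp": [0,0,0],"twist": 0},
  ],
)

```text
time_s: 20.5
ee_pos: [0.6132, 0.2186, 0.033]
eef_rot: [3.141, 0.0, -3.078]
force: [0.6, 0.4, 0.7]
grip_width: 0.06
grip_force: 15.0
```

Call:
step_arm(
  deltas=[
    {"dp": [0.01,-0.01,0.03],"twist": 0},
    {"dp": [0,0,0],"twist": 0},
  ],
)

```text
time_s: 20.7
ee_pos: [0.6129, 0.2182, 0.0318]
eef_rot: [3.141, 0.0, -3.078]
force: [1.1, 0.3, 2.0]
grip_width: 0.0595
grip_force: 15.0
```

Call:
step_arm(
  deltas=[
    {"dp": [0,0,0.02],"twist": 0},
    {"dp": [0,0,0],"twist": 0},
  ],
)

```text
time_s: 20.9
ee_pos: [0.6129, 0.2182, 0.031]
eef_rot: [3.142, 0.0, -3.078]
force: [1.0, 0.2, 2.1]
grip_width: 0.0597
grip_force: 15.0
```

Call:
step_arm(
  deltas=[
    {"dp": [0,0,0],"twist": 0},
    {"dp": [0,0,0],"twist": 0},
    {"dp": [0,0,0],"twist": 0},
    {"dp": [0,0,0],"twist": 0},
    {"dp": [0,0,-0.2],"twist": 0},
    {"dp": [0,0,-0.6],"twist": 0},
    {"dp": [0,0,-0.9],"twist": 0},
    {"dp": [0,0,-0.9],"twist": 0},
    {"dp": [0,0,-0.9],"twist": 0},
    {"dp": [0.8,0,-0.5],"twist": 0},
    {"dp": [0.8,0,0],"twist": 0},
    {"dp": [0.3,0,0],"twist": 0},
  ],
  gripper=0.6,
)

```text
time_s: 22.1
ee_pos: [0.5351, 0.2134, 0.1926]
eef_rot: [3.141, 0.001, -3.078]
force: [1.4, 0.0, 0.2]
grip_width: 0.0749
grip_force: 0.0
```

Call:
step_arm(
  deltas=[
    {"dp": [0,0,0],"twist": 0},
    {"dp": [0,0,0],"twist": 0},
  ],
)

```text
time_s: 22.3
ee_pos: [0.5374, 0.2134, 0.1917]
eef_rot: [3.141, 0.001, -3.078]
force: [0.1, 0.2, 0.7]
grip_width: 0.0751
grip_force: 0.0
```

Run:
```python
from h import *
togo([.613,.2185,.06],183.7)
o,im,d,W=look("w6");z=W[...,2];h=cv2.cvtColor(im,cv2.COLOR_RGB2HSV)
b=(np.hypot(W[...,0]-.613,W[...,1]-.219)<.033)&(h[...,0]>100)&(h[...,0]<125)&(h[...,1]>100)&(z>.03)&(z<.06)
t=(np.hypot(W[...,0]-.613,W[...,1]-.219)<.06)&(np.hypot(W[...,0]-.613,W[...,1]-.219)>.036)&(z>.02)&(z<.04)
for n,m in [("blank",b),("die",t)]:
    p=W[m];f=np.linalg.lstsq(np.c_[p[:,:2]-[.613,.2185],np.ones(len(p))],p[:,2],rcond=None)[0];print(n,m.sum(),np.median(p[:,2]),"slope,z0",np.round(f,4))
p=W[b];print(cv2.minEnclosingCircle((p[:,:2]*1000).astype(np.float32)))
for n in ["scene","side"]:
    im,d=ctrl.camera(n);V=cloud(n,d);z=V[...,2];h=cv2.cvtColor(im,cv2.COLOR_RGB2HSV)
    b=(np.hypot(V[...,0]-.613,V[...,1]-.22)<.028)&(h[...,0]>100)&(h[...,0]<125)&(h[...,1]>100)
    print(n,b.sum(),np.percentile(z[b],[10,50,90]))
im=cv2.imread("pics/w6.png");cv2.imwrite("pics/w6c.png",cv2.resize(im[140:340,180:400],None,fx=2.5,fy=2.5))
```

```text
units [-1.89  0.01  3.29] pos [0.5374 0.2134 0.1917] rpy [ 1.7999e+02  5.0000e-02 -1.7636e+02] t 22.3 F [0.1 0.2 0.7] grip 0.07512222922934325 0.0
twist units -0.016147482456119633
blank 2133 0.042710328128782005 slope,z0 [0.0505 0.0012 0.0424]
die 4866 0.030821502903846998 slope,z0 [-0.0005  0.001   0.0308]
((612.7977905273438, 218.96719360351562), 29.96991729736328)
scene 242 [0.03934169 0.04168112 0.04379712]
side 101 [0.03993886 0.0428779  0.04542538]
```

View pics/w6c.png

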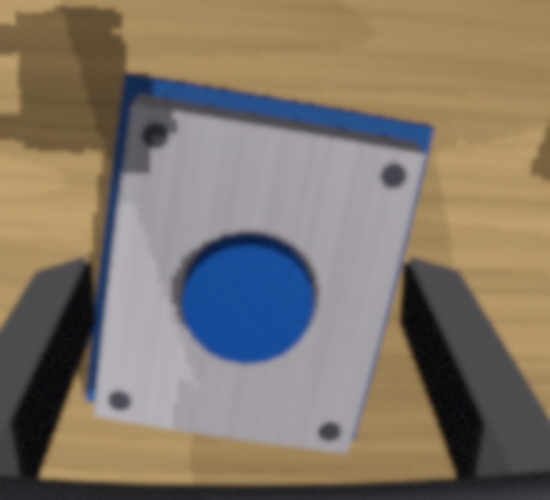

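Run:
```python
from h import *
o,im,d,W=look("w7");z=W[...,2];r=np.hypot(W[...,0]-.613,W[...,1]-.2188)
for R0 in (.018,.023,.026):
    m=(r<R0)&(z>.03)&(z<.06);p=W[m];print(R0,m.sum(),np.round(np.linalg.lstsq(np.c_[p[:,:2]-[.613,.2188],np.ones(len(p))],p[:,2],rcond=None)[0],4),np.median(p[:,2]))
for n in ["scene","side"]:
    im,d=ctrl.camera(n);V=cloud(n,d);z=V[...,2];h=cv2.cvtColor(im,cv2.COLOR_RGB2HSV)
    near=(abs(V[...,0]-.635)<.1)&(abs(V[...,1]+.2)<.1)&(z>.08)&(z<.2)
    m=near&(h[...,0]>18)&(h[...,0]<35)&(h[...,1]>120);p=V[m];print(n,"band",cv2.minAreaRect((p[:,:2]*1000).astype(np.float32)),np.percentile(z[m],[1,99]))
```

```text
0.018 733 [0.008  0.0011 0.0428] 0.04280862104308697
0.023 1199 [0.0085 0.0022 0.0428] 0.04279440436264975
0.026 1525 [0.0053 0.0007 0.0428] 0.0427958302575161
scene band ((637.4644775390625, -194.01199340820312), (97.5600814819336, 39.78470993041992), 3.2848596572875977) [0.09428294 0.18472469]
side band ((633.2713012695312, -196.26112365722656), (100.9864273071289, 42.39684295654297), 2.567193031311035) [0.09755867 0.19574246]
```

```bash
python3 -c "
from station import ctrl
print(ctrl.hand_in())"
```

```text
the job is handed in; nothing more can be done
None
```

The band hangs across the rail's bar between the posts, one leg on each side, and the round blue blank sits flat and fully home in the die's cavity (measured 12 mm proud); the job was handed in at about 22.5 s of the 64 s.

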